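# Sort the carver's bench

## Task

Clear the carver's bench into the trays: both round rosettes go in the round dish, both square corner blocks in the square tray, and the palm gouge lengthwise in the long tray. The ornaments must lie flat on the tray floor next to each other, carved face up. Set each piece down rather than dropping it, and leave the carved bird and the glue jar standing where they are.

Things in the scene. Friction and masses are not known exactly. Their poses are not given: they have to be found in the camera images.
- rosette_a: First carved wooden rosette: round disc 46 mm in diameter, 22 mm high in the middle (vertical side wall 16 mm high), 20 to 40 g, flower relief on top. Origin at the centre of its flat underside, z up through the carved face. Either rosette may take either spot in the dish.
- rosette_b: Second carved wooden rosette: round disc 46 mm in diameter, 22 mm high in the middle (vertical side wall 16 mm high), 20 to 40 g, flower relief on top. Origin at the centre of its flat underside, z up through the carved face. Either rosette may take either spot in the dish.
- block_a: First carved square corner block of wood, 44 x 44 mm, 20 mm high with a raised rim and a four-leaf relief on top, 25 to 50 g. Origin at the centre of its flat underside, z up through the carved face, x and y square to its sides. Either block may take either spot in the square tray.
- block_b: Second carved square corner block of wood, 44 x 44 mm, 20 mm high with a raised rim and a four-leaf relief on top, 25 to 50 g. Origin at the centre of its flat underside, z up through the carved face, x and y square to its sides. Either block may take either spot in the square tray.
- gouge: Palm gouge lying down, 130 mm long, 40 to 85 g: light wooden handle with flat sides, 70 x 24 x 24 mm, 10 mm brass ferrule, 50 mm steel blade 12 mm wide, 10 mm off the bench. Origin under the middle of the handle; x points along the tool to the blade (handle x = -35 to +35 mm, tip at +95 mm), z up. Centre of mass about 20 mm from the origin towards the blade.
- dish: Round turned wooden dish for the rosettes, fixed to the bench, 166 mm across the rim, 16 mm high, floor 5 mm above the bench and about 140 mm across (sides flare slightly). Origin at the centre of its underside, on the bench; z up.
- square_tray: Square plywood tray for the corner blocks, fixed to the bench, 140 x 140 mm outside, walls 6 mm thick and 16 mm high, floor 5 mm above the bench (inside 128 x 128 mm). Origin at the centre of its underside, x and y square to its walls, z up.
- long_tray: Oblong plywood tray for the gouge, fixed to the bench, 200 x 96 mm outside, walls 6 mm thick and 16 mm high, floor 5 mm above the bench (inside 188 x 84 mm). Origin at the centre of its underside, x along its length, z up.
- bird: Bystander: little carved wooden bird standing on a round foot, 74 mm high, foot 44 mm in diameter, somewhere among the pieces; leave it standing where it is. Origin at the centre of its underside, z up.
- glue_jar: Bystander: closed glass-type glue jar with dark metal cap, 56 mm in diameter, 80 mm high, standing; leave it where it is. Origin at the centre of its underside, z up.

How it is judged (in metres and radians):
At the end, for the whole second after the job is handed in: Rosettes in the dish (centre within 58 mm of its centre), blocks in the square tray (within 48 mm of its middle each way), each flat on the floor within 4 mm and 0.12 rad; gouge level in the long tray, handle middle within 62 mm along and 36 mm across, within 0.7 rad of its length; all at rest (horizontal distance between each of rosette_a, rosette_b and dish below 0.058 m and x of block_a in the frame of square_tray between -0.048 and 0.048 m and y of block_a in the frame of square_tray between -0.048 and 0.048 m and x of block_b in the frame of square_tray between -0.048 and 0.048 m and y of block_b in the frame of square_tray between -0.048 and 0.048 m and z of rosette_a in the frame of dish between 0.001 and 0.009 m and angle between each of rosette_a, rosette_b, block_a, block_b's own z axis and vertical below 0.12 rad and z of rosette_b in the frame of dish between 0.001 and 0.009 m and z of block_a in the frame of square_tray between 0.001 and 0.009 m and z of block_b in the frame of square_tray between 0.001 and 0.009 m and x of gouge in the frame of long_tray between -0.062 and 0.062 m and y of gouge in the frame of long_tray between -0.036 and 0.036 m and z of gouge in the frame of long_tray below 0.032 m and angle between gouge's own x axis and vertical between 1.42 and 1.72 rad and angle between the x axis of gouge and the x axis of long_tray, either way round below 0.7 rad and linear speed of each of rosette_a, rosette_b, block_a, block_b, gouge below 0.02 m/s and angular speed of each of rosette_a, rosette_b, block_a, block_b, gouge below 0.3 rad/s); the robot touches nothing.
It fails at once if a piece falls or flies free of the fingers faster than 0.9 m/s (a drop of about 4 cm) ((linear speed of rosette_a above 0.9 m/s and contact force between the fingers and rosette_a below 0.01 N) or (linear speed of rosette_b above 0.9 m/s and contact force between the fingers and rosette_b below 0.01 N) or (linear speed of block_a above 0.9 m/s and contact force between the fingers and block_a below 0.01 N) or (linear speed of block_b above 0.9 m/s and contact force between the fingers and block_b below 0.01 N) or (linear speed of gouge above 0.9 m/s and contact force between the fingers and gouge below 0.01 N)).
It fails at once if the carved bird or the glue jar is moved more than 30 mm or tipped more than 0.5 rad (distance of any of bird, glue_jar from where it was at the start of the episode above 0.03 m or angle between any of bird, glue_jar's own z axis and vertical above 0.5 rad).
It also fails if it takes over 128 s, if anything falls off the work surface, if the arm or the gripper's body presses on something with over 40 N, if the wrist force passes 120 N, or if a joint passes its speed limit or range.

## Robot

A 7-joint arm with a two-finger parallel gripper is mounted at the origin on the work surface. World frame = base frame: x ahead of the robot, y to its left, z up, the work surface at z = 0. Lengths are in m, angles in degrees, forces in N, time in s.
With the tool pointing down it reaches from about 0.425 to 0.875 m from the base axis. Payload 4.7 kg.
Tool frame: the origin (TCP) lies between the finger pads; the fingertips stand env.tip_reach ahead of it and the grasp point (between the pads) lies 2 mm behind it (env.tip_reach is the distance from the TCP to the fingertips, in m); z points along the fingers, y is the line along which they close (so a half turn about z gives the same grasp; the last joint's range is limited). The gripper opens to 87 mm and grips with 3 to 60 N. Pads are 19 mm wide; open, the fingers measure 117 mm over their backs; the gripper's body (75 mm by 190 mm) begins 51 mm behind the grasp point.
Start: joints at [-65.254, 18.392, -4.016, 83.108, 1.295, 78.541, -3.26], TCP at [0.264, 0.594, 0.24] pointing down, gripper open.
Joint ranges: [-163.93, 163.93], [-17.29, 119.83], [-79.2, 71.16], [3.27, 140.29], [-89.18, 269.18], [5.43, 117.66], [-154.24, 154.24]. Speed limits (degrees/s): [147.25, 147.25, 180, 180, 180, 180, 180].

## Interface

Orientations are given as [roll, pitch, yaw] about the fixed x, y, z axes, in that order (R = Rz(yaw) Ry(pitch) Rx(roll)).
In Python, from cell import env, optics, sensors gives the robot as it stands (env), with the cameras (optics) and the readings (sensors).
- The arm moves only by the tool steer_hand, called as a command line: name --argument value ..., lists and objects as JSON in quotes. Schema: {"type":"object","properties":{"moves":{"type":"array","items":{"type":"array","prefixItems":[{"type":"array","items":{"type":"number"},"minItems":3,"maxItems":3},{"type":"number"},{"type":"number"}],"minItems":3,"maxItems":3},"minItems":1,"maxItems":8},"grip_force":{"type":"number"},"only":{"type":"string"},"quiet":{"type":"boolean"},"lines":{"type":"string"}},"required":["moves"],"additionalProperties":false}. moves is a list of rows, 1 to 8 of them, each written [[dx, dy, dz], turn, opening]: dx, dy, dz in parts of the range, where 1.0 means 0.8 m, then a turn about the tool's z in normalised numbers (1 is 180 degrees), then the finger opening in m; each row is the pose to reach, as a shift and turn from the pose commanded when the call began, along the tool's axes at that moment; what a row does not reach only later rows make up. A row lasts 1/12 s, in which the tool goes at most 0.0417 m and 7.16 degrees, less where a joint would pass 70% of its speed; a pose out of reach is approached as far as the arm can. The fingers move at their own pace and stop on an object; grip_force is the grip in N (left out, the last holds). Time passes only in rows, so rows that do not move let the fingers close. The tool returns the time, the measured TCP pose, the force, the opening and the grip force at its end. only (a regular expression) keeps the lines of the reply that match it, lines (a string "A,B") keeps lines A to B, and quiet returns only ok. Shift and turn numbers lie between -1 and 1, and a call with a number outside is refused. Input that does not fit is refused with a message, and nothing moves.
- sensors.get_obs(): the state, without advancing time (a new reading comes with each control period).
- optics.read_camera(name): name is "scene" or "top" or "wrist"; returns a dict with "color" (480x640x3 uint8, blue, green, red), "fx", "fy", "cx", "cy" (pixels), "world_from_camera" (4x4, takes a point from camera to world coordinates). Camera axes: x right, y down, z forward; pixel columns grow to the right and rows downward; lengths in m; the calibration is good to about 2 mm. A picture is of the moment at which its call begins. There is no depth.
- env.sign_off(): hands the job in; it is judged then, once.
The state is a dict: "time_s": time; "qpos": joint angles; "joint_velocities": joint speeds; "effort": joint torques, N m; "tool_pos": TCP position; "tool_rot": TCP orientation; "force": force on the tool from outside, world axes, zero at the start; "wrist_torque": the same for the moment, N m; "grip_width": finger opening in m; "grasp_force": force on a finger pad.
Only numpy, scipy, OpenCV 4.12 (cv2) and the standard library are available. Lean on these libraries where they do the work, as an engineer would, in place of code of your own. Each camera call takes 0.05 s, during which the arm holds its last target. There are 200 camera calls.

## Working session

There is one attempt and no reset: what is moved stays moved. The work goes in short steps, Python scripts to look and compute and a tool call to move; the robot and the scene stay as the last step left them, time stands still between calls to the robot, and variables do not carry over. Pictures are saved under pics/ and viewed, at most 14 in all, crops included, and the job is handed in when it is done.

```bash
ls; mkdir -p pics; python3 - <<'E'
from cell import env, optics, sensors
import cv2
print(sensors.get_obs()); print(env.tip_reach)
for n in("top","scene"):
    r=optics.read_camera(n); cv2.imwrite(f"pics/{n}0.png",r["color"]); print(n,r["fx"],r["fy"],r["cx"],r["cy"],r["world_from_camera"].round(4).tolist())
E
```

```text
cell.py
pics
{'time_s': 0.0, 'qpos': array([-65.25508678,  18.43833054,  -4.01710512,  83.1776369 ,
         1.29419546,  78.54036537,  -3.26029975]), 'joint_velocities': array([ 0.056587  , -0.0044224 ,  0.02211355, -0.05372024, -0.01128574,
       -0.04957967,  0.00557132]), 'effort': array([-9.27475921e-04, -4.91292536e+01, -4.04242063e-01, -3.12533355e+01,
       -6.38842466e-02,  4.37780970e-02,  1.87175183e-04]), 'tool_pos': array([0.26353201, 0.59358815, 0.238446  ]), 'tool_rot': array([-1.79888877e+02,  4.60871877e-03,  1.56065934e+02]), 'force': array([-1.05595944,  1.0100834 , -0.10343628]), 'wrist_torque': array([ 0.01435734,  0.02709916, -0.03727725]), 'grasp_force': 0.0, 'grip_width': 0.08726134828868047}
0.017
top 474.79994981988 474.79994981988 322.04493043289983 240.7494089966775 [[-0.0108, -0.9931, 0.1167, 0.4505], [-0.9998, 0.0087, -0.0185, 0.0144], [0.0174, -0.1168, -0.993, 1.0073], [0.0, 0.0, 0.0, 1.0]]
scene 527.6634472155457 527.6634472155457 328.9151332309357 230.16358190397042 [[0.0721, 0.6212, -0.7803, 1.5353], [0.9974, -0.0499, 0.0525, -0.0787], [-0.0064, -0.7821, -0.6232, 0.8217], [0.0, 0.0, 0.0, 1.0]]
```

View pics/top0.png

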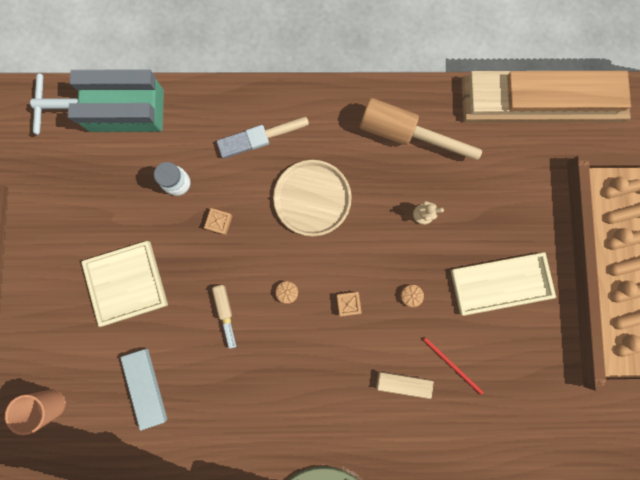

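View pics/scene0.png

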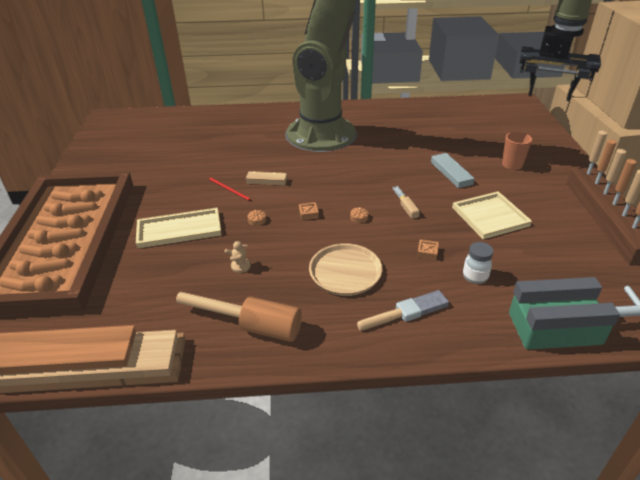

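The top view shows the dish at (312,198), square tray (124,284), long tray (503,284), gouge from (217,288) to (232,346), rosettes at (287,292) and (412,296), blocks at (217,221) and (349,304), bird (427,212) and jar (172,178). The scene view agrees with this. Next I'll measure.

```bash
cat > h.py <<'E'
from cell import env, optics, sensors
import numpy as np, cv2
def w(r,u,v,z):
    T=r["world_from_camera"]; d=T[:3,:3]@np.array([(u-r["cx"])/r["fx"],(v-r["cy"])/r["fy"],1.])
    return T[:3,3]+d*(z-T[2,3])/d[2]
def blob(img,box,z,r,thr=None):
    x0,y0,x1,y1=box; c=img[y0:y1,x0:x1]; g=c.max(2)
    t,m=cv2.threshold(g,thr or 0,255,cv2.THRESH_BINARY+(0 if thr else cv2.THRESH_OTSU))
    cs,_=cv2.findContours(m,cv2.RETR_EXTERNAL,cv2.CHAIN_APPROX_NONE); k=max(cs,key=cv2.contourArea)
    P=np.array([w(r,x0+p[0][0],y0+p[0][1],z)[:2] for p in k],np.float32)*1000
    (c,s,a)=cv2.minAreaRect(P); return t,np.round(c,1),np.round(s,1),round(a,1),k+[x0,y0]
def to(x,y,z,yaw):
    """world TCP target -> row numbers from the current pose"""
    o=sensors.get_obs(); p=o["tool_pos"]; a=np.radians(o["tool_rot"][2]); d=np.array([x,y,z])-p
    t=(o["tool_rot"][2]-yaw+90)%180-90
    print("to",np.round([np.cos(a)*d[0]+np.sin(a)*d[1],np.sin(a)*d[0]-np.cos(a)*d[1],-d[2]],4),round(t,1),"yaw now",o["tool_rot"][2].round(1),"j7",o["qpos"][6].round(1))
E
python3 - <<'E'
from h import *
r=optics.read_camera("top"); im=r["color"].copy()
for n,b,z in [("rosA",(268,274,306,312),.012),("rosB",(394,278,430,314),.012),("blkA",(198,204,236,240),.012),("blkB",(332,286,366,320),.012),("gouge",(205,280,243,354),.015),("dish",(264,150,360,245),.016),("sq",(74,234,174,332),.016),("long",(444,246,562,322),.016),("bird",(410,196,446,228),.03),("jar",(148,156,196,200),.04)]:
    *q,k=blob(r["color"],b,z,r); print(n,*q); cv2.drawContours(im,[k],-1,(255,0,0),1)
cv2.imwrite("pics/m1.png",cv2.resize(im[140:360,70:570],(800,352)))
E
```

```text
rosA 167.0 [460.6  70. ] [41.6 45.6] 89.7
rosB 163.0 [ 450.6 -192. ] [44.1 43.6] 89.4
blkA 165.0 [612.  215.2] [48.8 45.5] 73.5
blkB 164.0 [434.7 -58.9] [45.5 46.3] 6.5
gouge 171.0 [412.7 196.4] [129.6  24.8] 14.7
dish 181.0 [660.4  15.1] [163.7 162.2] 89.7
sq 189.0 [483.1 405.9] [141.4 145.4] 17.2
long 187.0 [ 473.7 -384.2] [ 97.2 202. ] 9.9
bird 168.0 [ 618.6 -231.5] [43.  49.2] 66.1
jar 168.0 [689.8 288.7] [40.7 56.7] 66.2
```

View pics/m1.png

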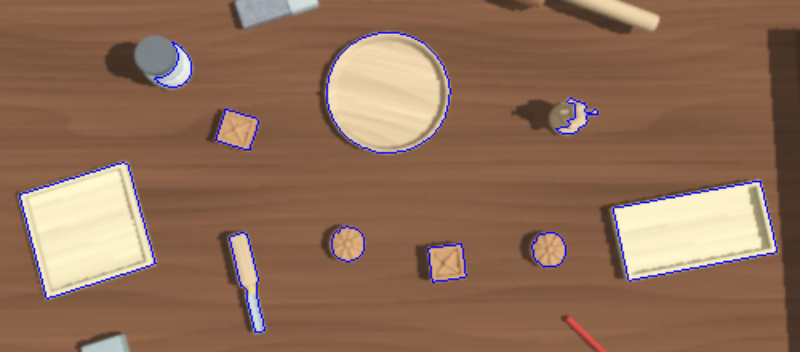

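The fits match the given sizes: blocks about 45, rosettes about 44, gouge 130 x 25, trays 141 and 97 x 202, dish 163. I'll start with block A, closing along -16.5° so the gripper body clears the jar.

```bash
python3 - <<'E'
from h import *
r=optics.read_camera("top"); print("cap",w(r,168,174,.08),"jar base",w(r,177,184,.01))
to(.612,.215,.15,73.5)
E
```

```text
cap [0.69570623 0.30201928 0.08      ] jar base [0.69224863 0.30404406 0.01      ]
to [-0.4721 -0.2049  0.0889] 82.6 yaw now 156.1 j7 -3.3
```

The manual's scale: shifts go in shares of 0.8 m and turns go in shares of 180 degrees. Converting my numbers, -0.472 m / 0.8 = -0.59, -0.205 m / 0.8 = -0.2563, 82.6 degrees / 180 = 0.4589.

steer_hand --moves '[[[-0.59, -0.2563, 0.1113], 0.4589, 0.087], [[-0.59, -0.2563, 0.1113], 0.4589, 0.087], [[-0.59, -0.2563, 0.1113], 0.4589, 0.087], [[-0.59, -0.2563, 0.1113], 0.4589, 0.087], [[-0.59, -0.2563, 0.1113], 0.4589, 0.087], [[-0.59, -0.2563, 0.1113], 0.4589, 0.087], [[-0.59, -0.2563, 0.1113], 0.4589, 0.087], [[-0.59, -0.2563, 0.1113], 0.4589, 0.087]]' --grip_force 20

```text
time_s: 0.87
tool_pos: [0.487, 0.3506, 0.1825]
tool_rot: [180.0, -0.0, 98.4]
force: [0.2, 0.9, 0.2]
grip_width: 0.087
grasp_force: 0.0
```

```bash
python3 -c "
from h import *
to(.612,.215,.15,73.5)"
```

```text
to [-0.1524  0.1038  0.0325] 24.9 yaw now 98.4 j7 -27.3
```

Converted, -0.152 m / 0.8 = -0.19, 0.104 m / 0.8 = 0.13, 24.9 degrees / 180 = 0.1383.

steer_hand --moves '[[[-0.19, 0.13, 0.04], 0.1383, 0.087], [[-0.19, 0.13, 0.04], 0.1383, 0.087], [[-0.19, 0.13, 0.04], 0.1383, 0.087], [[-0.19, 0.13, 0.04], 0.1383, 0.087], [[-0.19, 0.13, 0.04], 0.1383, 0.087], [[-0.19, 0.13, 0.04], 0.1383, 0.087], [[-0.19, 0.13, 0.04], 0.1383, 0.087]]'

```text
time_s: 1.45
tool_pos: [0.6125, 0.216, 0.15]
tool_rot: [-180.0, 0.1, 73.7]
force: [-0.1, 0.6, -0.1]
grip_width: 0.087
grasp_force: 0.0
```

```bash
python3 - <<'E'
from h import *
to(.612,.215,.020,73.5)
r=optics.read_camera("wrist"); cv2.imwrite("pics/w1.png",r["color"])
T=np.linalg.inv(r["world_from_camera"])
for p in [(.612,.215,.02),(.69,.30,.08)]:
    c=T@np.array([*p,1]); print(r["fx"]*c[0]/c[2]+r["cx"],r["fy"]*c[1]/c[2]+r["cy"])
E
```

```text
to [-0.0011 -0.0002  0.13  ] 0.2 yaw now 73.7 j7 -32.2
317.7573760321331 226.82597327291703
405.00450537013637 82.22187437900769
```

View pics/w1.png

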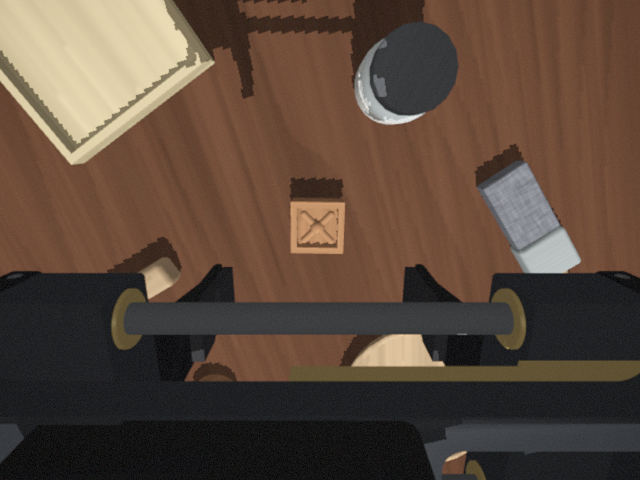

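The wrist view shows block A at (318,227), against a predicted (318,227), and square to the fingers. The jar is clear, so I'll descend and grip.

Converted, 0.13 m / 0.8 = 0.1625, 0.115 m / 0.8 = 0.1438.

steer_hand --moves '[[[-0.0013, 0, 0.05], 0, 0.087], [[-0.0013, 0, 0.1], 0, 0.087], [[-0.0013, 0, 0.1438], 0, 0.087], [[-0.0013, 0, 0.1625], 0, 0.087], [[-0.0013, 0, 0.1625], 0, 0.087], [[-0.0013, 0, 0.1625], 0, 0.03], [[-0.0013, 0, 0.1625], 0, 0.03], [[-0.0013, 0, 0.1625], 0, 0.03]]' --grip_force 20

```text
time_s: 2.17
tool_pos: [0.6112, 0.2187, 0.0212]
tool_rot: [-180.0, -0.1, 74.0]
force: [0.4, -0.2, 0.1]
grip_width: 0.0739
grasp_force: 0.0
```

steer_hand --moves '[[[0, 0, 0], 0, 0.03], [[0, 0, 0], 0, 0.03], [[0, 0, -0.0125], 0, 0.03], [[0, 0, -0.05], 0, 0.03], [[0, 0, -0.1], 0, 0.03], [[0, 0, -0.15], 0, 0.03], [[0, 0, -0.1625], 0, 0.03], [[0, 0, -0.1625], 0, 0.03]]'

```text
time_s: 2.83
tool_pos: [0.6148, 0.2177, 0.1569]
tool_rot: [179.6, -0.4, 73.8]
force: [0.4, -0.1, 0.1]
grip_width: 0.0311
grasp_force: 0.0
```

```bash
python3 - <<'E'
from h import *
import math
a=math.radians(17.2)
for s in(1,-1):
  for b in (a,a+math.pi/2): print("slot",s,round(.483+s*.031*math.cos(b),3),round(.406+s*.031*math.sin(b),3))
to(.483-.031*math.sin(a),.406+.031*math.cos(a),.15,17.2+90)
to(.483-.031*math.sin(a),.406+.031*math.cos(a),.15,17.2)
E
```

```text
slot 1 0.513 0.415
slot 1 0.474 0.436
slot -1 0.453 0.397
slot -1 0.492 0.376
to [ 0.1701 -0.196   0.0069] -33.4 yaw now 73.8 j7 -32.1
to [ 0.1701 -0.196   0.0069] 56.6 yaw now 73.8 j7 -32.1
```

The fingers close more slowly than I allowed, so that grip missed. I'll reopen and look again.

steer_hand --moves '[[[0, 0, 0], 0, 0.087], [[0, 0, 0], 0, 0.087], [[0, 0, 0], 0, 0.087], [[0, 0, 0], 0, 0.087], [[0, 0, 0], 0, 0.087], [[0, 0, 0], 0, 0.087], [[0, 0, 0], 0, 0.087]]'

```text
time_s: 3.42
tool_pos: [0.6115, 0.2169, 0.1503]
tool_rot: [-180.0, 0.0, 73.9]
force: [0.7, -0.6, -0.0]
grip_width: 0.07
grasp_force: 0.0
```

```bash
python3 - <<'E'
from h import *
r=optics.read_camera("wrist"); cv2.imwrite("pics/w2.png",r["color"][150:350,200:440])
g=r["color"].max(2)[180:262,260:380]; _,m=cv2.threshold(g,165,255,0)
cs,_=cv2.findContours(m,cv2.RETR_EXTERNAL,2); k=max(cs,key=cv2.contourArea)
P=np.array([w(r,260+p[0][0],180+p[0][1],.02)[:2] for p in k],np.float32)*1000
print(cv2.minAreaRect(P)); c=np.array(cv2.minAreaRect(P)[0])/1000
to(c[0],c[1],.020,73.5)
r=optics.read_camera("top");*q,k=blob(r["color"],(198,204,236,240),.012,r);print(q)
E
```

```text
((611.2589721679688, 214.21560668945312), (44.277381896972656, 44.09770584106445), 72.58921813964844)
to [-0.0026  0.0004  0.1304] 0.4 yaw now 73.9 j7 -32.0
[159.0, array([614.6, 216.8]), array([53.3, 56.3]), 73.8]
```

View pics/w2.png

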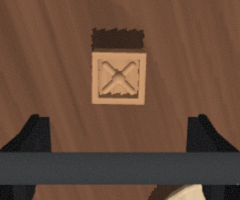

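The block is undisturbed at (0.611, 0.214) and measures 44 x 44 mm. I'll try again with more closing rows.

Converted, 0.13 m / 0.8 = 0.1625, 0.115 m / 0.8 = 0.1438.

steer_hand --moves '[[[-0.0031, 0, 0.05], 0, 0.087], [[-0.0031, 0, 0.1], 0, 0.087], [[-0.0031, 0, 0.1438], 0, 0.08], [[-0.0031, 0, 0.1625], 0, 0.07], [[-0.0031, 0, 0.1625], 0, 0.06], [[-0.0031, 0, 0.1625], 0, 0.03], [[-0.0031, 0, 0.1625], 0, 0.03], [[-0.0031, 0, 0.1625], 0, 0.03]]' --grip_force 20

```text
time_s: 4.18
tool_pos: [0.6111, 0.2147, 0.0209]
tool_rot: [180.0, -0.0, 73.9]
force: [0.9, -0.3, -0.3]
grip_width: 0.0554
grasp_force: 0.0
```

steer_hand --moves '[[[0, 0, 0], 0, 0.03], [[0, 0, 0], 0, 0.03], [[0, 0, 0], 0, 0.03], [[0, 0, 0], 0, 0.03]]'

```text
time_s: 4.52
tool_pos: [0.6111, 0.2147, 0.021]
tool_rot: [180.0, -0.0, 73.9]
force: [-0.1, 0.7, 1.2]
grip_width: 0.0434
grasp_force: 20.0
```

Converted, -0.13 m / 0.8 = -0.1625, -0.11 m / 0.8 = -0.1375.

steer_hand --moves '[[[0, 0, -0.05], 0, 0.03], [[0, 0, -0.1], 0, 0.03], [[0, 0, -0.1375], 0, 0.03], [[0, 0, -0.1625], 0, 0.03], [[0, 0, -0.1625], 0, 0.03]]'

```text
time_s: 4.93
tool_pos: [0.6141, 0.2154, 0.1569]
tool_rot: [179.6, -0.4, 73.9]
force: [1.2, 0.2, 0.3]
grip_width: 0.0437
grasp_force: 20.0
```

```bash
python3 -c "
from h import *
to(.474,.436,.10,107.2)"
```

```text
to [ 0.1729 -0.196   0.0569] -33.3 yaw now 73.9 j7 -31.9
```

Converted, -0.196 m / 0.8 = -0.245, 0.173 m / 0.8 = 0.2163, -33.3 degrees / 180 = -0.185.

steer_hand --moves '[[[0.2163, -0.245, 0.025], -0.185, 0.03], [[0.2163, -0.245, 0.025], -0.185, 0.03], [[0.2163, -0.245, 0.025], -0.185, 0.03], [[0.2163, -0.245, 0.0625], -0.185, 0.03], [[0.2163, -0.245, 0.0625], -0.185, 0.03], [[0.2163, -0.245, 0.0625], -0.185, 0.03], [[0.2163, -0.245, 0.0625], -0.185, 0.03], [[0.2163, -0.245, 0.0625], -0.185, 0.03]]'

```text
time_s: 5.6
tool_pos: [0.4641, 0.4405, 0.0978]
tool_rot: [-179.7, -0.1, 107.7]
force: [0.0, 0.0, -0.9]
grip_width: 0.0439
grasp_force: 20.0
```

steer_hand --moves '[[[0, 0, 0], 0, 0.03], [[0, 0, 0], 0, 0.03]]'

```text
time_s: 5.77
tool_pos: [0.4718, 0.4336, 0.1004]
tool_rot: [180.0, 0.1, 107.1]
force: [1.5, -0.7, -0.3]
grip_width: 0.044
grasp_force: 20.0
```

```bash
python3 -c "
from h import *
to(.474,.436,.0265,107.2)"
```

```text
to [0.0017 0.0028 0.0739] -0.1 yaw now 107.1 j7 -25.0
```

Converted, 0.0735 m / 0.8 = 0.0919, 0.068 m / 0.8 = 0.085.

steer_hand --moves '[[[0.0025, 0.0038, 0.0375], 0, 0.03], [[0.0025, 0.0038, 0.0688], 0, 0.03], [[0.0025, 0.0038, 0.085], 0, 0.03], [[0.0025, 0.0038, 0.0919], 0, 0.03], [[0.0025, 0.0038, 0.0919], 0, 0.03], [[0.0025, 0.0038, 0.0919], 0, 0.03], [[0.0025, 0.0038, 0.0919], 0, 0.062], [[0.0025, 0.0038, 0.0919], 0, 0.062]]'

```text
time_s: 6.43
tool_pos: [0.4739, 0.438, 0.0282]
tool_rot: [179.9, -0.0, 107.1]
force: [-0.3, -0.3, -0.5]
grip_width: 0.0511
grasp_force: 0.0
```

steer_hand --moves '[[[0, 0, 0], 0, 0.062], [[0, 0, 0], 0, 0.062], [[0, 0, -0.05], 0, 0.062], [[0, 0, -0.1], 0, 0.087], [[0, 0, -0.15], 0, 0.087], [[0, 0, -0.1563], 0, 0.087], [[0, 0, -0.1563], 0, 0.087], [[0, 0, -0.1563], 0, 0.087]]'

```text
time_s: 7.1
tool_pos: [0.473, 0.438, 0.1525]
tool_rot: [180.0, -0.0, 107.2]
force: [-0.3, 0.6, 0.0]
grip_width: 0.0843
grasp_force: 0.0
```

```bash
python3 -c "
from h import *
to(.4347,-.0589,.15,96.5);to(.4347,-.0589,.15,6.5)"
```

```text
to [-0.4635 -0.1833  0.0025] 10.7 yaw now 107.2 j7 -25.4
to [-0.4635 -0.1833  0.0025] -79.3 yaw now 107.2 j7 -25.4
```

Converted, -0.464 m / 0.8 = -0.58, -0.183 m / 0.8 = -0.2288, 10.7 degrees / 180 = 0.0594.

steer_hand --moves '[[[-0.58, -0.2288, 0.0025], 0.0594, 0.087], [[-0.58, -0.2288, 0.0025], 0.0594, 0.087], [[-0.58, -0.2288, 0.0025], 0.0594, 0.087], [[-0.58, -0.2288, 0.0025], 0.0594, 0.087], [[-0.58, -0.2288, 0.0025], 0.0594, 0.087], [[-0.58, -0.2288, 0.0025], 0.0594, 0.087], [[-0.58, -0.2288, 0.0025], 0.0594, 0.087], [[-0.58, -0.2288, 0.0025], 0.0594, 0.087]]'

```text
time_s: 7.77
tool_pos: [0.4457, 0.1033, 0.1488]
tool_rot: [-179.8, 0.1, 96.5]
force: [0.6, -0.1, 0.7]
grip_width: 0.0872
grasp_force: 0.0
```

steer_hand --moves '[[[0, 0, 0], 0, 0.087], [[0, 0, 0], 0, 0.087]]'

```text
time_s: 7.93
tool_pos: [0.4465, 0.103, 0.1492]
tool_rot: [-179.8, 0.0, 96.2]
force: [-0.2, 1.4, 0.4]
grip_width: 0.087
grasp_force: 0.0
```

```bash
python3 - <<'E'
from h import *
r=optics.read_camera("top"); cv2.imwrite("pics/t2.png",cv2.resize(r["color"][220:350,60:260],(800,520)))
to(.4347,-.0589,.10,96.5)
E
```

```text
to [-0.1616 -0.0301  0.0495] -0.1 yaw now 96.4 j7 -10.6
```

View pics/t2.png

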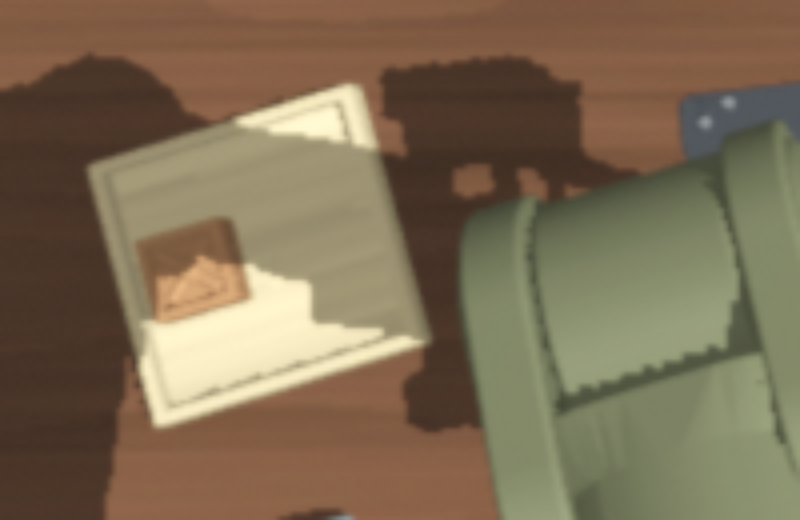

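Block A lies flat and square in its slot, at about (190,270) in the crop. On to block B.

Converted, -0.162 m / 0.8 = -0.2025, 0.05 m / 0.8 = 0.0625.

steer_hand --moves '[[[-0.2025, -0.0375, 0.0625], 0, 0.087], [[-0.2025, -0.0375, 0.0625], 0, 0.087], [[-0.2025, -0.0375, 0.0625], 0, 0.087], [[-0.2025, -0.0375, 0.0625], 0, 0.087], [[-0.2025, -0.0375, 0.0625], 0, 0.087], [[-0.2025, -0.0375, 0.0625], 0, 0.087], [[-0.2025, -0.0375, 0.0625], 0, 0.087]]'

```text
time_s: 8.57
tool_pos: [0.4362, -0.0572, 0.1003]
tool_rot: [-179.9, -0.0, 96.5]
force: [-0.6, 1.5, -0.2]
grip_width: 0.0869
grasp_force: 0.0
```

```bash
python3 - <<'E'
from h import *
r=optics.read_camera("wrist"); cv2.imwrite("pics/w3.png",r["color"])
to(.4347,-.0589,.021,96.5)
T=np.linalg.inv(r["world_from_camera"]);c=T@np.array([.4347,-.0589,.02,1]); print(r["fx"]*c[0]/c[2]+r["cx"],r["fy"]*c[1]/c[2]+r["cy"])
E
```

```text
to [-0.0021 -0.0022  0.0797] 0.1 yaw now 96.6 j7 10.2
315.70753823746855 246.35963281997897
```

View pics/w3.png

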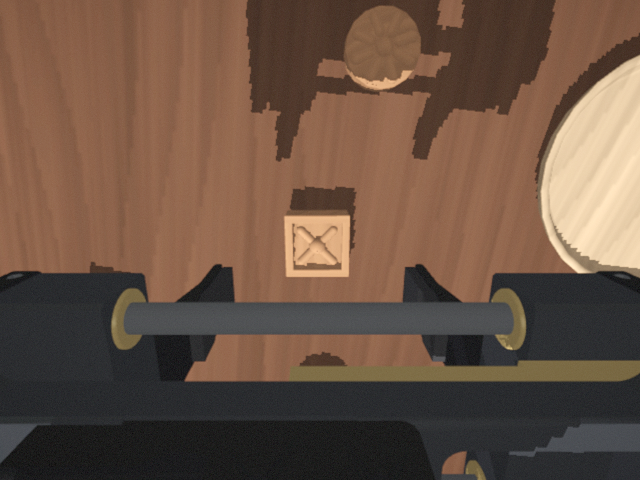

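Block B sits at (317,246), against a predicted (316,246), and is aligned with the fingers. I'll grip it.

Converted, 0.079 m / 0.8 = 0.0988, 0.07 m / 0.8 = 0.0875.

steer_hand --moves '[[[-0.0025, -0.0025, 0.05], 0, 0.087], [[-0.0025, -0.0025, 0.0875], 0, 0.08], [[-0.0025, -0.0025, 0.0988], 0, 0.07], [[-0.0025, -0.0025, 0.0988], 0, 0.06], [[-0.0025, -0.0025, 0.0988], 0, 0.03], [[-0.0025, -0.0025, 0.0988], 0, 0.03], [[-0.0025, -0.0025, 0.0988], 0, 0.03], [[-0.0025, -0.0025, 0.0988], 0, 0.03]]' --grip_force 20

```text
time_s: 9.28
tool_pos: [0.4358, -0.0607, 0.0233]
tool_rot: [179.8, -0.0, 96.5]
force: [-0.1, 0.4, -0.4]
grip_width: 0.0485
grasp_force: 0.0
```

steer_hand --moves '[[[0, 0, 0], 0, 0.03], [[0, 0, 0], 0, 0.03], [[0, 0, 0], 0, 0.03], [[0, 0, 0], 0, 0.03], [[0, 0, -0.0375], 0, 0.03], [[0, 0, -0.0875], 0, 0.03], [[0, 0, -0.125], 0, 0.03], [[0, 0, -0.125], 0, 0.03]]'

```text
time_s: 9.95
tool_pos: [0.4386, -0.0613, 0.1278]
tool_rot: [179.4, -0.0, 96.4]
force: [2.0, 0.7, -0.2]
grip_width: 0.0439
grasp_force: 20.0
```

```bash
python3 -c "
from h import *
to(.492,.376,.12,107.2)"
```

```text
to [0.4285 0.1021 0.0078] -10.8 yaw now 96.4 j7 9.3
```

Converted, 0.428 m / 0.8 = 0.535, 0.102 m / 0.8 = 0.1275, -10.8 degrees / 180 = -0.06.

steer_hand --moves '[[[0.535, 0.1275, 0], -0.06, 0.03], [[0.535, 0.1275, 0], -0.06, 0.03], [[0.535, 0.1275, 0], -0.06, 0.03], [[0.535, 0.1275, 0], -0.06, 0.03], [[0.535, 0.1275, 0], -0.06, 0.03], [[0.535, 0.1275, 0], -0.06, 0.03], [[0.535, 0.1275, 0], -0.06, 0.03], [[0.535, 0.1275, 0], -0.06, 0.03]]'

```text
time_s: 10.62
tool_pos: [0.4743, 0.2718, 0.1216]
tool_rot: [-180.0, -0.0, 107.3]
force: [0.9, -1.3, 0.4]
grip_width: 0.044
grasp_force: 20.0
```

```bash
python3 -c "
from h import *
to(.492,.376,.07,107.2)"
```

```text
to [0.0942 0.0478 0.0516] 0.1 yaw now 107.3 j7 -12.3
```

Converted, 0.094 m / 0.8 = 0.1175, 0.05 m / 0.8 = 0.0625.

steer_hand --moves '[[[0.1175, 0.06, 0], 0, 0.03], [[0.1175, 0.06, 0.025], 0, 0.03], [[0.1175, 0.06, 0.0625], 0, 0.03], [[0.1175, 0.06, 0.0625], 0, 0.03], [[0.1175, 0.06, 0.0625], 0, 0.03], [[0.1175, 0.06, 0.0625], 0, 0.03], [[0.1175, 0.06, 0.0625], 0, 0.03]]'

```text
time_s: 11.2
tool_pos: [0.494, 0.3724, 0.0733]
tool_rot: [179.9, 0.0, 107.1]
force: [0.8, 0.6, 0.1]
grip_width: 0.0438
grasp_force: 20.0
```

```bash
python3 -c "
from h import *
to(.492,.376,.028,107.2)"
```

```text
to [ 0.004  -0.0009  0.0453] -0.1 yaw now 107.1 j7 -17.7
```

Converted, 0.0455 m / 0.8 = 0.0569, 0.042 m / 0.8 = 0.0525.

steer_hand --moves '[[[0.005, -0.0013, 0.0375], 0, 0.03], [[0.005, -0.0013, 0.0525], 0, 0.03], [[0.005, -0.0013, 0.0569], 0, 0.03], [[0.005, -0.0013, 0.0569], 0, 0.03], [[0.005, -0.0013, 0.0569], 0, 0.03], [[0.005, -0.0013, 0.0569], 0, 0.062], [[0.005, -0.0013, 0.0569], 0, 0.062], [[0.005, -0.0013, 0.0569], 0, 0.062]]'

```text
time_s: 11.87
tool_pos: [0.4907, 0.3773, 0.0267]
tool_rot: [180.0, -0.0, 107.2]
force: [-0.4, -0.3, -0.7]
grip_width: 0.0565
grasp_force: 0.0
```

steer_hand --moves '[[[0, 0, 0], 0, 0.062], [[0, 0, -0.05], 0, 0.062], [[0, 0, -0.1], 0, 0.087], [[0, 0, -0.1375], 0, 0.087], [[0, 0, -0.1375], 0, 0.087], [[0, 0, -0.1375], 0, 0.087]]'

```text
time_s: 12.37
tool_pos: [0.4918, 0.3785, 0.139]
tool_rot: [179.7, -0.1, 107.3]
force: [0.3, 0.1, -0.0]
grip_width: 0.0808
grasp_force: 0.0
```

```bash
python3 -c "
from h import *
to(.4224,.199,.10,14.7)"
```

```text
to [-0.1508 -0.1195  0.039 ] -87.4 yaw now 107.3 j7 -18.9
```

Converted, -0.151 m / 0.8 = -0.1888, -0.12 m / 0.8 = -0.15, -87.4 degrees / 180 = -0.4856.

steer_hand --moves '[[[-0.1888, -0.15, 0.025], -0.4856, 0.087], [[-0.1888, -0.15, 0.025], -0.4856, 0.087], [[-0.1888, -0.15, 0.025], -0.4856, 0.087], [[-0.1888, -0.15, 0.025], -0.4856, 0.087], [[-0.1888, -0.15, 0.025], -0.4856, 0.087], [[-0.1888, -0.15, 0.025], -0.4856, 0.087], [[-0.1888, -0.15, 0.025], -0.4856, 0.087], [[-0.1888, -0.15, 0.025], -0.4856, 0.087]]'

```text
time_s: 13.03
tool_pos: [0.4195, 0.1965, 0.1149]
tool_rot: [-179.9, -0.1, 164.9]
force: [0.0, -0.0, 0.3]
grip_width: 0.0873
grasp_force: 0.0
```

```bash
python3 -c "
from h import *
to(.4224,.199,.10,14.7)"
```

```text
to [-0.0022  0.0032  0.0149] -29.8 yaw now 164.9 j7 46.9
```

Converted, 0.015 m / 0.8 = 0.0188, 0.003 m / 0.8 = 0.0038, -29.8 degrees / 180 = -0.1656.

steer_hand --moves '[[[-0.0025, 0.0038, 0.0188], -0.1656, 0.087], [[-0.0025, 0.0038, 0.0188], -0.1656, 0.087], [[-0.0025, 0.0038, 0.0188], -0.1656, 0.087], [[-0.0025, 0.0038, 0.0188], -0.1656, 0.087], [[-0.0025, 0.0038, 0.0188], -0.1656, 0.087], [[-0.0025, 0.0038, 0.0188], -0.1656, 0.087], [[-0.0025, 0.0038, 0.0188], -0.1656, 0.087]]'

```text
time_s: 13.62
tool_pos: [0.4229, 0.1998, 0.1007]
tool_rot: [-180.0, -0.1, -165.8]
force: [-0.4, 0.4, 0.2]
grip_width: 0.087
grasp_force: 0.0
```

```bash
python3 - <<'E'
from h import *
r=optics.read_camera("wrist"); cv2.imwrite("pics/w4.png",r["color"])
to(.4224,.199,.022,14.7)
T=np.linalg.inv(r["world_from_camera"])
for p in [(.4224,.199,.024,1),(.4224+.055*.967,.199+.055*.254,.024,1)]:
    c=T@np.array(p); print(r["fx"]*c[0]/c[2]+r["cx"],r["fy"]*c[1]/c[2]+r["cy"])
E
```

```text
to [ 0.0008 -0.0006  0.0789] -0.5 yaw now -165.8 j7 76.5
318.13473472384504 245.45554421367882
318.9435074433618 317.5859354377669
```

View pics/w4.png

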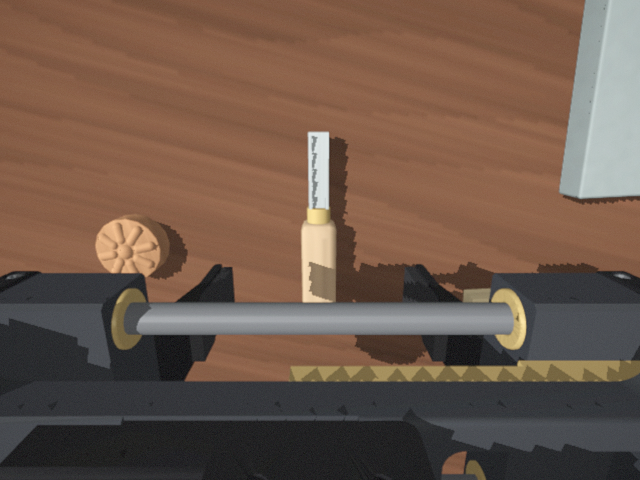

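The gouge lies centred at column 318 with the handle front at row 221, as predicted. I'll grip it.

Converted, 0.079 m / 0.8 = 0.0988, 0.07 m / 0.8 = 0.0875.

steer_hand --moves '[[[0.0013, -0.0006, 0.05], 0, 0.06], [[0.0013, -0.0006, 0.0875], 0, 0.05], [[0.0013, -0.0006, 0.0988], 0, 0.04], [[0.0013, -0.0006, 0.0988], 0, 0.03], [[0.0013, -0.0006, 0.0988], 0, 0.01], [[0.0013, -0.0006, 0.0988], 0, 0.01], [[0.0013, -0.0006, 0.0988], 0, 0.01], [[0.0013, -0.0006, 0.0988], 0, 0.01]]' --grip_force 30

```text
time_s: 14.33
tool_pos: [0.4237, 0.2, 0.0239]
tool_rot: [179.9, 0.2, -165.6]
force: [-0.3, 1.5, 0.6]
grip_width: 0.0414
grasp_force: 0.0
```

steer_hand --moves '[[[0, 0, 0], 0, 0.01], [[0, 0, 0], 0, 0.01], [[0, 0, 0], 0, 0.01], [[0, 0, 0], 0, 0.01], [[0, 0, 0], 0, 0.01]]'

```text
time_s: 14.75
tool_pos: [0.4229, 0.1995, 0.0229]
tool_rot: [180.0, 0.0, -165.6]
force: [-1.1, -0.7, 3.6]
grip_width: 0.0235
grasp_force: 30.0
```

```bash
python3 -c "
from h import *
to(.4737,-.384,.14,99.9)"
```

```text
to [ 0.0955 -0.5779 -0.1171] -85.5 yaw now -165.6 j7 78.6
```

Converted, -0.578 m / 0.8 = -0.7225, -0.117 m / 0.8 = -0.1463, 94.5 degrees / 180 = 0.525.

steer_hand --moves '[[[0, 0, -0.05], 0, 0.01], [[0, 0, -0.1], 0, 0.01], [[0, 0, -0.1375], 0, 0.01], [[0.12, -0.7225, -0.1463], 0.525, 0.01], [[0.12, -0.7225, -0.1463], 0.525, 0.01], [[0.12, -0.7225, -0.1463], 0.525, 0.01], [[0.12, -0.7225, -0.1463], 0.525, 0.01], [[0.12, -0.7225, -0.1463], 0.525, 0.01]]'

```text
time_s: 15.42
tool_pos: [0.44, -0.0101, 0.1348]
tool_rot: [180.0, -0.0, 158.2]
force: [1.3, 1.2, -1.0]
grip_width: 0.0237
grasp_force: 30.0
```

```bash
python3 -c "
from h import *
to(.4737,-.384,.14,99.9)"
```

```text
to [-0.17   -0.3347 -0.0052] 58.3 yaw now 158.2 j7 64.6
```

Converted, -0.335 m / 0.8 = -0.4188, -0.17 m / 0.8 = -0.2125, 58.3 degrees / 180 = 0.3239.

steer_hand --moves '[[[-0.2125, -0.4188, 0], 0.3239, 0.01], [[-0.2125, -0.4188, 0], 0.3239, 0.01], [[-0.2125, -0.4188, 0], 0.3239, 0.01], [[-0.2125, -0.4188, 0], 0.3239, 0.01], [[-0.2125, -0.4188, 0], 0.3239, 0.01], [[-0.2125, -0.4188, 0], 0.3239, 0.01], [[-0.2125, -0.4188, 0], 0.3239, 0.01], [[-0.2125, -0.4188, 0], 0.3239, 0.01]]'

```text
time_s: 16.08
tool_pos: [0.472, -0.3417, 0.1346]
tool_rot: [180.0, -0.0, 100.9]
force: [1.1, -0.7, -0.8]
grip_width: 0.0237
grasp_force: 30.0
```

```bash
python3 -c "
from h import *
to(.4737,-.384,.06,99.9)"
```

```text
to [-0.0418 -0.0064  0.0746] 1.0 yaw now 100.9 j7 56.3
```

Converted, 0.075 m / 0.8 = 0.0938, 0.07 m / 0.8 = 0.0875, 1 degrees / 180 = 0.0056.

steer_hand --moves '[[[-0.0525, -0.0075, 0], 0.0056, 0.01], [[-0.0525, -0.0075, 0.05], 0.0056, 0.01], [[-0.0525, -0.0075, 0.0875], 0.0056, 0.01], [[-0.0525, -0.0075, 0.0938], 0.0056, 0.01], [[-0.0525, -0.0075, 0.0938], 0.0056, 0.01], [[-0.0525, -0.0075, 0.0938], 0.0056, 0.01]]'

```text
time_s: 16.58
tool_pos: [0.475, -0.3823, 0.0606]
tool_rot: [180.0, 0.0, 100.3]
force: [1.0, 0.9, -0.9]
grip_width: 0.0239
grasp_force: 30.0
```

```bash
python3 -c "
from h import *
to(.4737,-.384,.0285,99.9)"
```

```text
to [-0.0015 -0.0016  0.0321] 0.4 yaw now 100.3 j7 63.2
```

Converted, 0.032 m / 0.8 = 0.04, 0.029 m / 0.8 = 0.0363.

steer_hand --moves '[[[-0.0013, -0.0013, 0.025], 0, 0.01], [[-0.0013, -0.0013, 0.0363], 0, 0.01], [[-0.0013, -0.0013, 0.04], 0, 0.01], [[-0.0013, -0.0013, 0.04], 0, 0.01], [[-0.0013, -0.0013, 0.04], 0, 0.01], [[-0.0013, -0.0013, 0.04], 0, 0.04], [[-0.0013, -0.0013, 0.04], 0, 0.04], [[-0.0013, -0.0013, 0.04], 0, 0.04]]'

```text
time_s: 17.25
tool_pos: [0.4741, -0.3837, 0.0284]
tool_rot: [180.0, 0.0, 100.3]
force: [-0.8, -0.3, -0.2]
grip_width: 0.0361
grasp_force: 0.0
```

steer_hand --moves '[[[0, 0, 0], 0, 0.04], [[0, 0, -0.05], 0, 0.04], [[0, 0, -0.1], 0, 0.087], [[0, 0, -0.1375], 0, 0.087], [[0, 0, -0.1375], 0, 0.087], [[0, 0, -0.1375], 0, 0.087]]'

```text
time_s: 17.75
tool_pos: [0.4748, -0.3845, 0.14]
tool_rot: [179.8, 0.1, 100.3]
force: [-0.2, -0.3, -0.8]
grip_width: 0.0589
grasp_force: 0.0
```

```bash
python3 -c "
from h import *
to(.4506,-.1905,.12,90)"
```

```text
to [0.1952 0.0107 0.02  ] 10.3 yaw now 100.3 j7 60.4
```

Converted, 0.195 m / 0.8 = 0.2438, 0.02 m / 0.8 = 0.025, 10.3 degrees / 180 = 0.0572.

steer_hand --moves '[[[0.2438, 0.0138, 0.025], 0.0572, 0.087], [[0.2438, 0.0138, 0.025], 0.0572, 0.087], [[0.2438, 0.0138, 0.025], 0.0572, 0.087], [[0.2438, 0.0138, 0.025], 0.0572, 0.087], [[0.2438, 0.0138, 0.025], 0.0572, 0.087], [[0.2438, 0.0138, 0.025], 0.0572, 0.087], [[0.2438, 0.0138, 0.025], 0.0572, 0.087], [[0.2438, 0.0138, 0.025], 0.0572, 0.087]]'

```text
time_s: 18.42
tool_pos: [0.4494, -0.1901, 0.1173]
tool_rot: [-179.9, 0.0, 90.0]
force: [0.2, -1.4, 1.2]
grip_width: 0.0868
grasp_force: 0.0
```

```bash
python3 - <<'E'
from h import *
r=optics.read_camera("wrist"); T=np.linalg.inv(r["world_from_camera"]); im=r["color"]
c=T@np.array([.4506,-.1905,.02,1]); u,v=int(r["fx"]*c[0]/c[2]+r["cx"]),int(r["fy"]*c[1]/c[2]+r["cy"]);print(u,v)
cv2.circle(im,(u,v),3,(255,0,0),-1); cv2.imwrite("pics/w5.png",im[:,100:540])
to(.4506,-.1905,.022,90)
E
```

```text
319 237
to [0.0005 0.0011 0.0956] -0.1 yaw now 89.9 j7 24.0
```

View pics/w5.png

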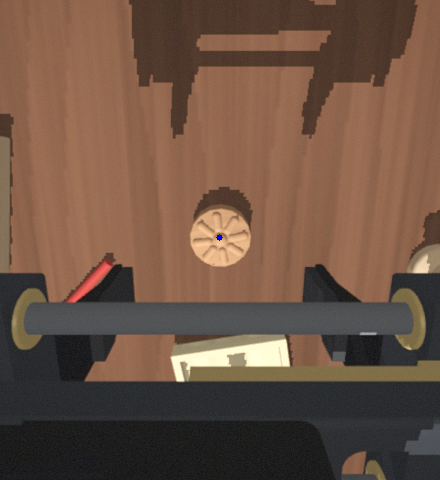

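The rosette is centred on the blue predicted dot at (219,237), and the pencil is clear of the fingers. I'll grip it.

Converted, 0.0965 m / 0.8 = 0.1206, 0.08 m / 0.8 = 0.1.

steer_hand --moves '[[[0.0006, 0.0013, 0.05], 0, 0.08], [[0.0006, 0.0013, 0.1], 0, 0.072], [[0.0006, 0.0013, 0.1206], 0, 0.065], [[0.0006, 0.0013, 0.1206], 0, 0.06], [[0.0006, 0.0013, 0.1206], 0, 0.03], [[0.0006, 0.0013, 0.1206], 0, 0.03], [[0.0006, 0.0013, 0.1206], 0, 0.03], [[0.0006, 0.0013, 0.1206], 0, 0.03]]' --grip_force 20

```text
time_s: 19.13
tool_pos: [0.4509, -0.19, 0.0217]
tool_rot: [180.0, 0.0, 89.9]
force: [-0.1, 0.2, -0.8]
grip_width: 0.0443
grasp_force: 20.0
```

steer_hand --moves '[[[0, 0, 0], 0, 0.03], [[0, 0, 0], 0, 0.03], [[0, 0, 0], 0, 0.03], [[0, 0, 0], 0, 0.03]]'

```text
time_s: 19.47
tool_pos: [0.451, -0.1892, 0.0216]
tool_rot: [180.0, -0.0, 90.0]
force: [0.1, -0.1, 1.6]
grip_width: 0.0443
grasp_force: 20.0
```

```bash
python3 -c "
from h import *
to(.6604,-.0155,.14,90)"
```

```text
to [ 0.1739  0.2093 -0.1184] -0.0 yaw now 90.0 j7 32.5
```

Converted, 0.21 m / 0.8 = 0.2625, 0.174 m / 0.8 = 0.2175.

steer_hand --moves '[[[0, 0, -0.05], 0, 0.03], [[0, 0, -0.1], 0, 0.03], [[0.0375, 0.0375, -0.1375], 0, 0.03], [[0.2175, 0.2625, -0.1475], 0, 0.03], [[0.2175, 0.2625, -0.1475], 0, 0.03], [[0.2175, 0.2625, -0.1475], 0, 0.03], [[0.2175, 0.2625, -0.1475], 0, 0.03], [[0.2175, 0.2625, -0.1475], 0, 0.03]]'

```text
time_s: 20.13
tool_pos: [0.6382, -0.0327, 0.1375]
tool_rot: [-180.0, -0.0, 90.0]
force: [0.9, -1.4, -0.1]
grip_width: 0.0447
grasp_force: 20.0
```

```bash
python3 -c "
from h import *
to(.6604,-.0155,.07,90)"
```

```text
to [0.0172 0.0222 0.0675] 0.0 yaw now 90.0 j7 13.5
```

Converted, 0.067 m / 0.8 = 0.0838, 0.05 m / 0.8 = 0.0625.

steer_hand --moves '[[[0.0213, 0.0275, 0.025], 0, 0.03], [[0.0213, 0.0275, 0.0625], 0, 0.03], [[0.0213, 0.0275, 0.0838], 0, 0.03], [[0.0213, 0.0275, 0.0838], 0, 0.03], [[0.0213, 0.0275, 0.0838], 0, 0.03], [[0.0213, 0.0275, 0.0838], 0, 0.03]]'

```text
time_s: 20.63
tool_pos: [0.6596, -0.0184, 0.072]
tool_rot: [179.9, 0.0, 89.9]
force: [0.8, 0.4, 0.1]
grip_width: 0.0448
grasp_force: 20.0
```

```bash
python3 -c "
from h import *
to(.6604,-.0155,.0275,90)"
```

```text
to [0.0029 0.0008 0.0445] -0.1 yaw now 89.9 j7 14.4
```

Converted, 0.0445 m / 0.8 = 0.0556, 0.04 m / 0.8 = 0.05.

steer_hand --moves '[[[0.0038, 0.0013, 0.0375], 0, 0.03], [[0.0038, 0.0013, 0.05], 0, 0.03], [[0.0038, 0.0013, 0.0556], 0, 0.03], [[0.0038, 0.0013, 0.0556], 0, 0.03], [[0.0038, 0.0013, 0.0556], 0, 0.03], [[0.0038, 0.0013, 0.0556], 0, 0.064], [[0.0038, 0.0013, 0.0556], 0, 0.064], [[0.0038, 0.0013, 0.0556], 0, 0.064]]'

```text
time_s: 21.3
tool_pos: [0.6602, -0.0149, 0.0267]
tool_rot: [179.9, -0.0, 89.9]
force: [-1.1, -0.1, -0.4]
grip_width: 0.0576
grasp_force: 0.0
```

steer_hand --moves '[[[0, 0, 0], 0, 0.064], [[0, 0, -0.05], 0, 0.064], [[0, 0, -0.1], 0, 0.087], [[0, 0, -0.1375], 0, 0.087], [[0, 0, -0.1375], 0, 0.087], [[0, 0, -0.1375], 0, 0.087]]'

```text
time_s: 21.8
tool_pos: [0.6614, -0.015, 0.1387]
tool_rot: [179.7, -0.0, 90.0]
force: [0.8, -0.2, -0.7]
grip_width: 0.0823
grasp_force: 0.0
```

```bash
python3 -c "
from h import *
to(.4606,.0695,.12,90)"
```

```text
to [ 0.0844 -0.2009  0.0187] -0.0 yaw now 90.0 j7 12.4
```

Converted, -0.201 m / 0.8 = -0.2513, 0.084 m / 0.8 = 0.105.

steer_hand --moves '[[[0.105, -0.2513, 0.0238], 0, 0.087], [[0.105, -0.2513, 0.0238], 0, 0.087], [[0.105, -0.2513, 0.0238], 0, 0.087], [[0.105, -0.2513, 0.0238], 0, 0.087], [[0.105, -0.2513, 0.0238], 0, 0.087], [[0.105, -0.2513, 0.0238], 0, 0.087], [[0.105, -0.2513, 0.0238], 0, 0.087], [[0.105, -0.2513, 0.0238], 0, 0.087]]'

```text
time_s: 22.47
tool_pos: [0.4583, 0.0699, 0.1165]
tool_rot: [-180.0, -0.0, 90.1]
force: [1.1, -1.3, 0.1]
grip_width: 0.0873
grasp_force: 0.0
```

```bash
python3 - <<'E'
from h import *
r=optics.read_camera("wrist"); T=np.linalg.inv(r["world_from_camera"]); im=r["color"]
c=T@np.array([.4606,.0695,.02,1]); u,v=int(r["fx"]*c[0]/c[2]+r["cx"]),int(r["fy"]*c[1]/c[2]+r["cy"]);print(u,v)
cv2.circle(im,(u,v),3,(255,0,0),-1); t=optics.read_camera("top")["color"]
cv2.imwrite("pics/w6.png",np.hstack([im[150:350,200:440],cv2.resize(t[140:340,400:570],(170,200))]))
to(.4606,.0695,.021,90)
E
```

```text
321 237
to [0.0007 0.0006 0.0961] -0.1 yaw now 89.9 j7 -10.9
```

View pics/w6.png

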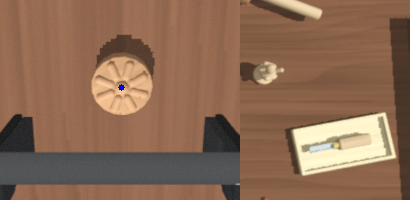

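The second rosette is centred on the dot at (121,87). The gouge lies lengthwise in the tray and the bird is still standing.

Converted, 0.096 m / 0.8 = 0.12, 0.08 m / 0.8 = 0.1.

steer_hand --moves '[[[0.0006, 0.0006, 0.05], 0, 0.08], [[0.0006, 0.0006, 0.1], 0, 0.072], [[0.0006, 0.0006, 0.12], 0, 0.065], [[0.0006, 0.0006, 0.12], 0, 0.06], [[0.0006, 0.0006, 0.12], 0, 0.03], [[0.0006, 0.0006, 0.12], 0, 0.03], [[0.0006, 0.0006, 0.12], 0, 0.03], [[0.0006, 0.0006, 0.12], 0, 0.03]]' --grip_force 20

```text
time_s: 23.23
tool_pos: [0.46, 0.0696, 0.0213]
tool_rot: [180.0, 0.0, 89.9]
force: [1.1, 0.9, -1.4]
grip_width: 0.0448
grasp_force: 20.0
```

steer_hand --moves '[[[0, 0, 0], 0, 0.03], [[0, 0, 0], 0, 0.03], [[0, 0, 0], 0, 0.03], [[0, 0, 0], 0, 0.03]]'

```text
time_s: 23.57
tool_pos: [0.4595, 0.07, 0.0212]
tool_rot: [180.0, -0.0, 90.0]
force: [-0.0, 1.0, -0.5]
grip_width: 0.0452
grasp_force: 20.0
```

```bash
python3 -c "
from h import *
to(.6604,.0455,.14,90)"
```

```text
to [-0.0244  0.2009 -0.1188] -0.0 yaw now 90.0 j7 -3.1
```

Converted, 0.201 m / 0.8 = 0.2513, -0.118 m / 0.8 = -0.1475.

steer_hand --moves '[[[0, 0, -0.05], 0, 0.03], [[0, 0, -0.1], 0, 0.03], [[0, 0.0375, -0.1375], 0, 0.03], [[-0.03, 0.2513, -0.1475], 0, 0.03], [[-0.03, 0.2513, -0.1475], 0, 0.03], [[-0.03, 0.2513, -0.1475], 0, 0.03], [[-0.03, 0.2513, -0.1475], 0, 0.03], [[-0.03, 0.2513, -0.1475], 0, 0.03]]'

```text
time_s: 24.23
tool_pos: [0.6656, 0.0444, 0.1375]
tool_rot: [179.8, 0.3, 89.9]
force: [-1.3, -0.0, -0.4]
grip_width: 0.0446
grasp_force: 20.0
```

steer_hand --moves '[[[0, 0, 0.0375], 0, 0.03], [[0, 0, 0.075], 0, 0.03], [[0, 0, 0.085], 0, 0.03], [[0, 0, 0.085], 0, 0.03], [[0, 0, 0.085], 0, 0.03]]'

```text
time_s: 24.65
tool_pos: [0.6603, 0.0459, 0.0716]
tool_rot: [-180.0, -0.0, 90.0]
force: [0.8, 0.0, 0.4]
grip_width: 0.0449
grasp_force: 20.0
```

```bash
python3 -c "
from h import *
to(.6604,.0455,.027,90)"
```

```text
to [-0.0004  0.0001  0.0446] -0.0 yaw now 90.0 j7 9.9
```

Converted, 0.0445 m / 0.8 = 0.0556, 0.04 m / 0.8 = 0.05.

steer_hand --moves '[[[0, 0, 0.0375], 0, 0.03], [[0, 0, 0.05], 0, 0.03], [[0, 0, 0.0556], 0, 0.03], [[0, 0, 0.0556], 0, 0.03], [[0, 0, 0.0556], 0, 0.03], [[0, 0, 0.0556], 0, 0.064], [[0, 0, 0.0556], 0, 0.064], [[0, 0, 0.0556], 0, 0.064]]'

```text
time_s: 25.32
tool_pos: [0.661, 0.0457, 0.0275]
tool_rot: [179.9, -0.0, 90.0]
force: [0.0, 0.2, 0.1]
grip_width: 0.0575
grasp_force: 0.0
```

steer_hand --moves '[[[0, 0, 0], 0, 0.064], [[0, 0, -0.05], 0, 0.064], [[0, 0, -0.1], 0, 0.087], [[0, 0, -0.15], 0, 0.087], [[0, 0, -0.2], 0, 0.087], [[0, 0, -0.25], 0, 0.087], [[0, 0, -0.25], 0, 0.087]]'

```text
time_s: 25.9
tool_pos: [0.6647, 0.0449, 0.2364]
tool_rot: [179.2, -0.1, 89.9]
force: [0.8, 0.4, 1.2]
grip_width: 0.0848
grasp_force: 0.0
```

steer_hand --moves '[[[0.3, -0.25, 0], 0, 0.087], [[0.3, -0.25, 0], 0, 0.087], [[0.3, -0.25, 0], 0, 0.087], [[0.3, -0.25, 0], 0, 0.087], [[0.3, -0.25, 0], 0, 0.087], [[0.3, -0.25, 0], 0, 0.087], [[0.3, -0.25, 0], 0, 0.087], [[0.3, -0.25, 0], 0, 0.087]]'

```text
time_s: 26.57
tool_pos: [0.4564, 0.2908, 0.2265]
tool_rot: [-179.9, -0.2, 90.3]
force: [-0.0, 1.1, -0.2]
grip_width: 0.0873
grasp_force: 0.0
```

```bash
python3 - <<'E'
from h import *
cv2.imwrite("pics/t3.png",optics.read_camera("top")["color"]); cv2.imwrite("pics/s3.png",optics.read_camera("scene")["color"][130:330,100:580])
E
```

```text
(no output)
```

View pics/t3.png

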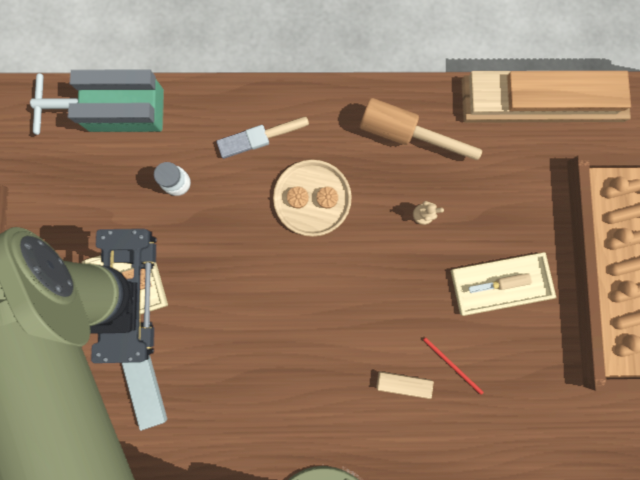

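View pics/s3.png

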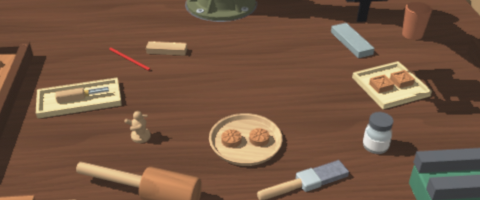

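The pictures show both rosettes flat in the dish at (298,198) and (327,198), the gouge in its tray at (500,283) and both blocks flat in the square tray. The bird and jar are unmoved and the arm is clear. I'll let it settle and hand in.

steer_hand --moves '[[[0, 0, 0], 0, 0.087], [[0, 0, 0], 0, 0.087], [[0, 0, 0], 0, 0.087], [[0, 0, 0], 0, 0.087]]'

```text
time_s: 27.0
tool_pos: [0.4618, 0.2843, 0.2267]
tool_rot: [180.0, 0.0, 89.8]
force: [0.4, -0.3, -0.3]
grip_width: 0.087
grasp_force: 0.0
```

```bash
python3 -c "
from cell import env, optics, sensors
print(env.sign_off())"
```

```text
the job is handed in; nothing more can be done
None
```

I handed the job in at 27 s with both rosettes in the dish, both blocks in the square tray, the gouge lengthwise in the long tray, and the bird and jar unmoved; the hand-in gave no verdict, so this rests on the final camera pictures.

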